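# Bring the copy camera over the log pad

### The job

I want to photograph the radio log: squeeze in the red lock button on the side of the copy camera's hand grip, keep it squeezed and draw the telescoping arm out until its orange pointer stands at the green mark of the scale, and swing the boom so that the lens is over the middle of the yellow pad. Finish while still holding the grip there, quite still and with the button squeezed in, so that I can take the picture. Never drag the arm out against its lock, and leave the can, the hand microphone and the mouse where they are.

Things in the scene. Friction and masses are not known exactly. Their poses are not given: they have to be found in the camera images.
- stand: The copy-camera stand, fixed to the table: black base plate 170 x 230 x 14 mm, aluminium column 28 mm thick, and on it (moving with the joints below) the boom and camera arm. Origin: under the column's axis, at table height; z up. With the swing joint at 0 the boom points along the stand's -y axis.
- pivot (a point): On the column's axis, 240 mm above the table, on the boom's centre line: the vertical swing axis. The boom is an open-topped aluminium channel 44 mm wide and 30 tall, from 131 mm behind the pivot to 165 mm ahead of it. A 20 x 14 mm steel bar slides in it and carries hand grip and camera.
- boom_swing (a joint): Swing of the boom about the column, rad: 0 along the stand's -y, positive swings the camera end towards the stand's +x; range -0.6 to 0.7. It stays where it is left; a push of about 0.6 N at the grip turns it.
- boom_slide (a joint): How far the arm is drawn out of the channel, m: 0 fully in, 0.130 at the end stop; 0.100 when the pointer is at the green mark. With the button out a spring-loaded shoe locks it against pulls up to 15 to 25 N; with the button in it slides with about 1 N plus a little drag (4 N per m/s).
- lock_button (a joint): Travel of the red lock button into the grip, m: 0 out (arm locked), 0.005 squeezed right in. It gives about 2 mm up to 6 N and is fully in at 9 N; a grip of 12 to 30 N keeps it in. The arm is free from about 0.002 on; the button springs out again when let go.
- grip (a point): Centre of the hand grip: dark grey block 30 mm wide (x), 50 long (along the boom, y), 36 tall, on the boom's centre line, 240 mm above the table, 210 mm from the pivot plus the slide value. Site axes: x level, towards the button side; y along the boom back to the column; z up. Pinch its two sides from above, one finger on the button; 20 mm of thin bar is free before and behind it.
- button_face (a point): Centre of the outer face of the red button (26 mm long, 24 mm tall) in the +x side of the grip. Its face stands 6 mm out of the grip, so the grip measures 36 mm over the button, 31 mm with it squeezed in.
- lens (a point): Centre of the camera's downward lens, on the boom's centre line, 71 mm beyond the grip centre (281 mm from the pivot plus the slide value), 192 mm above the table. The camera head is white, 62 x 52 x 50 mm, its top 259 mm above the table.
- pointer (a point): Tip of the orange pointer that moves with the arm along the scale on the top of the boom channel, 45 mm from the pivot plus the slide value.
- green_mark (a point): Green line, 3.6 mm broad, across the white scale on the channel's top, 145 mm from the pivot, carried down the channel's side too. The scale has black lines every 10 mm, longer ones at 0 and 50 mm; the green line takes the place of the 100 mm line.
- pad: Yellow ruled log pad, 150 x 210 x 10 mm, fixed on the table. Origin: centre of its underside. When the arm is at the green mark the lens circle about the pivot passes within 6 mm of the pad's centre, so swinging brings the lens over it.
- can: Drinks can, 66 mm across, 122 mm tall, standing. Origin: centre of its bottom. To be left alone.
- microphone: Black hand microphone lying on its back, 56 x 98 x 28 mm. Origin: centre of its underside. To be left alone.
- mouse: Black computer mouse, 105 x 60 x 33 mm. Origin: centre of its underside. To be left alone.

How it is judged (in metres and radians):
On the way, in this order (a step that is already met when the one before it is completed fails the run):
1. the fingers squeeze the lock button in before the arm is drawn out (value of joint lock_button above 0.003 m and contact force between the fingers and stand above 3 N and value of joint boom_slide below 0.06 m), for 0.1 s.
2. with the button held in, the arm is drawn out to the green mark (value of joint lock_button above 0.003 m and value of joint boom_slide above 0.094 m), for 0.1 s.
At the end, for the whole second after the job is handed in: The pointer is within 6 mm of the green mark (slide 0.094 to 0.106), the lens within 22 mm (level distance) of the pad's centre, the fingers hold the grip with more than 3 N and keep the button at least 3 mm in, and arm and boom are still (under 10 mm/s and 0.03 rad/s) (all of step 2 and value of joint boom_slide below 0.106 m and horizontal distance between lens and pad below 0.022 m and contact force between the fingers and stand above 3 N and velocity of joint boom_slide between -0.01 and 0.01 m/s and velocity of joint boom_swing between -0.03 and 0.03 rad/s); the arm keeps its last pose, push and grip.
It fails at once if the arm is dragged along its channel while the lock button is out (value of joint lock_button below 0.0005 m and (velocity of joint boom_slide above 0.03 m/s or velocity of joint boom_slide below -0.03 m/s)).
It fails at once if the can is shifted by more than 20 mm or tipped (distance of can from where it was at the start of the episode above 0.02 m or angle between can's own z axis and vertical above 0.3 rad).
It fails at once if the hand microphone is shifted by more than 20 mm (distance of microphone from where it was at the start of the episode above 0.02 m).
It fails at once if the mouse is shifted by more than 20 mm (distance of mouse from where it was at the start of the episode above 0.02 m).
It also fails if it takes over 42 s, if anything falls off the work surface, if the arm or the gripper's body presses on something with over 40 N, if the wrist force passes 120 N, or if a joint passes its speed limit or range.

### The arm

A 6-joint arm with a two-finger parallel gripper is mounted at the origin on the work surface. World frame = base frame: x ahead of the robot, y to its left, z up, the work surface at z = 0. Lengths are in mm, angles in rad, forces in N, time in s.
With the tool pointing down it reaches from about 400 to 925 mm from the base axis. Payload 12.5 kg.
Tool frame: the origin (TCP) lies midway between the tips of the shut fingers; the grasp point (between the pads) lies 19 mm behind it; z points along the fingers, y is the line along which they close (so a half turn about z gives the same grasp; the last joint's range is limited). The gripper opens to 95 mm and grips with 3 to 60 N. Pads are 20 mm wide; open, the fingers measure 119 mm over their backs; the gripper's body (75 mm by 180 mm) begins 59 mm behind the grasp point.
Start: joints at [-1.446, 0.491, 1.559, -0, 1.092, -0.106], TCP at [142.995, -608.44, 214.661] pointing down, gripper open.
Joint ranges: [-3.1, 3.1], [-0.84, 2.19], [0.05, 2.79], [-1.13, 4.28], [0.06, 2.93], [-2.69, 2.69]. Speed limits (rad/s): [2.22, 2.22, 2.79, 3.14, 3.14, 3.14].

### API

Orientations are given as [roll, pitch, yaw] about the fixed x, y, z axes, in that order (R = Rz(yaw) Ry(pitch) Rx(roll)).
In Python, from cell import state, read_camera, camera_info, env gives the robot as it stands.
- The arm moves only by the tool move_arm, never from a script. Its argument "commands" is a list of rows, each a list of 3 entries, a list of its own where there are three numbers: the shift along the world's x, y, z in cm, then the turn, a rotation vector about the world's x, y, z in degrees, then the opening, from 0 (shut) to 1 (fully open). A call has 1 to 10 rows; each row shifts and turns the commanded pose from where the row before left it; what a row does not reach is not made up. A row lasts 1/10 s, in which the tool goes at most 50 mm and 8.59 degrees, less where a joint would pass 70% of its speed; a pose out of reach is approached as far as the arm can. A call with a gripper value outside its range is refused whole. The fingers move at their own pace and stop on an object; the grip force is fixed at half the most. Time passes only in rows, so rows that do not move let the fingers close. It gives the time, the measured TCP pose, the force, the opening and the grip force at its end, in the units of the state.
- state(): the state, without advancing time (a new reading comes with each control period).
- read_camera(name): name is "scene" or "top" or "wrist"; returns the picture (400x640x3 uint8, blue, green, red); there is no depth.
- camera_info(name): a dict with "K" (3x3 intrinsics, pixels), "cam_to_world" (4x4, takes a point from camera to world coordinates). Camera axes: x right, y down, z forward; pixel columns grow to the right and rows downward; lengths in mm; the calibration is good to about 2 mm. A picture is of the moment at which its call begins: read the wrist's pose just before it. camera_info takes no time and is no camera call; for the wrist camera it gives the pose at the moment of the call.
- env.job_done(): hands the job in; it is judged then, once.
The state is a dict: "t": time; "joints": joint angles; "qvel": joint speeds; "tau": joint torques, N m; "eef_pos": TCP position; "tcp_rot": TCP orientation; "ft_force": force on the tool from outside, world axes, zero at the start; "moment": the same for the moment, N m; "opening": opening from 0.0 (shut) to 1.0 (fully open); "grip_force": force on a finger pad.
Only numpy, scipy, OpenCV 4.12 (cv2) and the standard library are available. Lean on these libraries where they do the work, as an engineer would, in place of code of your own. Each camera call takes 0.05 s, during which the arm holds its last target. There are 200 camera calls.

## Working session

There is one attempt and no reset: what is moved stays moved. The work goes in short steps, Python scripts to look and compute and a tool call to move; the robot and the scene stay as the last step left them, time stands still between calls to the robot, and variables do not carry over. Pictures are saved under pics/ and viewed, at most 10 in all, crops included, and the job is handed in when it is done.

Besides the shell and the picture viewer there is one more tool, called after ">>>" by a JSON object that holds its "fn" and its "kwargs", one argument or row to a line. move_arm: Moves the arm, as the interface text tells. Its arguments: {"type":"object","properties":{"commands":{"type":"array"}},"required":["commands"]}

```bash
mkdir -p pics; python3 - <<'E'
from cell import *
import cv2
for n in("scene","top"):
    cv2.imwrite(f"pics/{n}0.png",read_camera(n)); c=camera_info(n);print(n,c["K"],c["cam_to_world"])
s=state();print(s)
E
```

```text
scene [[441.09543534   0.         320.41387644]
 [  0.         441.09543534 206.21034037]
 [  0.           0.           1.        ]] [[-2.97904292e-01  7.23722900e-01 -6.22477467e-01  1.38870060e+03]
 [ 9.54421034e-01  2.38288812e-01 -1.79719039e-01  2.71888700e+02]
 [ 1.82626319e-02 -6.47644660e-01 -7.61723618e-01  1.15391081e+03]
 [ 0.00000000e+00  0.00000000e+00  0.00000000e+00  1.00000000e+00]]
top [[495.6331735    0.         312.33281641]
 [  0.         495.6331735  191.22998507]
 [  0.           0.           1.        ]] [[-8.90114526e-03 -9.98997742e-01  4.38666297e-02  5.38730242e+02]
 [-9.99947474e-01  8.66954883e-03 -5.46698066e-03  6.19574222e+01]
 [ 5.08119745e-03 -4.39129880e-02 -9.99022438e-01  1.53265759e+03]
 [ 0.00000000e+00  0.00000000e+00  0.00000000e+00  1.00000000e+00]]
{'t': 0.1, 'joints': array([-1.44558235e+00,  4.91499190e-01,  1.55941377e+00, -1.83842667e-05,
        1.09174055e+00, -1.05620584e-01]), 'qvel': array([-0.00062908, -0.00154725, -0.00025089, -0.00063263, -0.000165  ,
       -0.00028459]), 'tau': array([ 2.30412974e-03, -6.13623405e+01, -2.58605701e+01,  6.93910453e-02,
        4.70281765e-02, -5.62766218e-05]), 'eef_pos': array([ 142.96903607, -608.18290038,  214.11155401]), 'tcp_rot': array([-3.14053600e+00, -9.56244751e-05,  2.30842995e-01]), 'ft_force': array([ 0.01086851, -0.40458275, -0.61272095]), 'moment': array([ 0.00131407, -0.00612687,  0.00297703]), 'grip_force': 0.0, 'opening': 0.9993533567112215}
```

View pics/top0.png

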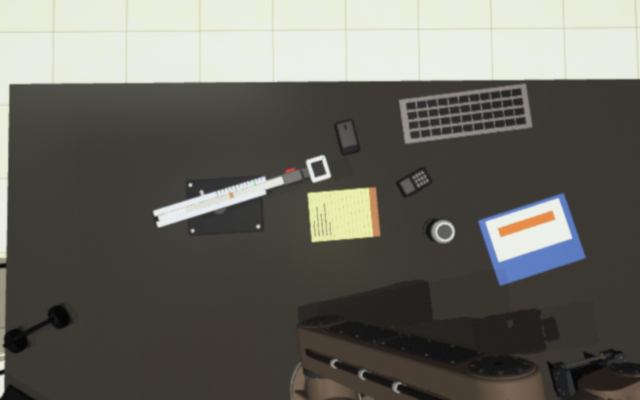

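View pics/scene0.png

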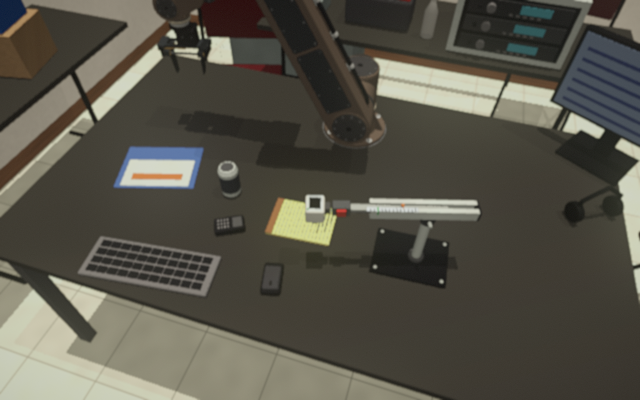

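The top view shows the boom running from (155,218) to the white camera head at (318,168), with the red button at (290,171) on its far (+x) side. The pad is at about (344,214), the can at (442,232), the mic at (413,181) and the mouse at (347,137). I'll crop in for accuracy.

```bash
python3 - <<'E'
import cv2
i=cv2.imread("pics/top0.png")[120:260,145:345]
cv2.imwrite("pics/crop0.png",cv2.resize(i,None,fx=4,fy=4,interpolation=cv2.INTER_CUBIC))
E
```

```text
(no output)
```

View pics/crop0.png

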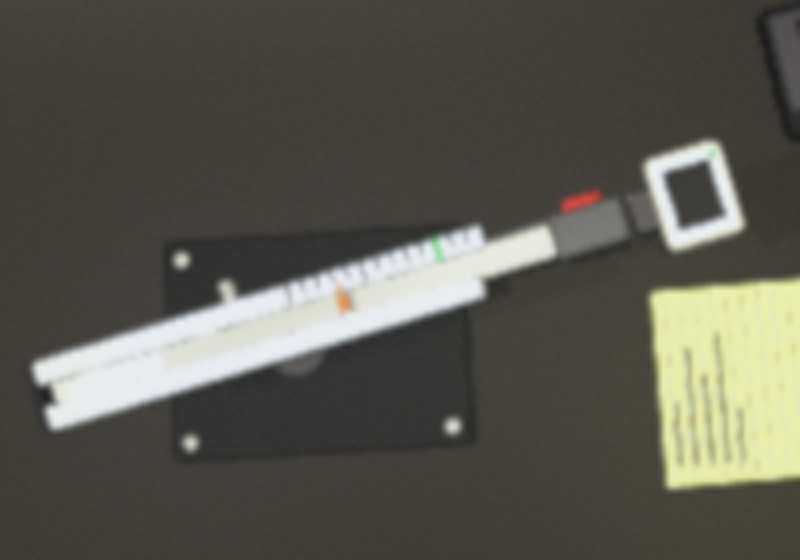

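```bash
cat > h.py <<'E'
import numpy as np,cv2
from cell import *
def proj(n,u,v,z,c=None):
    c=c or camera_info(n);T=c["cam_to_world"];d=T[:3,:3]@np.linalg.solve(c["K"],[u,v,1.]);o=T[:3,3]
    return o+d*(z-o[2])/d[2]
E
python3 - <<'E'
from h import *
np.set_printoptions(precision=1,suppress=True)
f=lambda u,v,z:proj("top",145+u/4,120+v/4,z)
r=f(43,396,255);e=f(484,263,255);g=f(592,229,258);c=f(694,195,259);p=f(345,300,255)
d=(e-r)/np.linalg.norm(e-r);print("len",np.linalg.norm(e-r),"dir",d,r,e)
piv=r+d*131;print("piv",piv,"grip",g,np.linalg.norm((g-piv)[:2])-210,"cam",c,np.linalg.norm((c-piv)[:2])-281,"ptr",(p-piv)@d-45)
d2=(c-r)/np.linalg.norm(c-r);print(d2)
i=cv2.imread("pics/top0.png");h=cv2.cvtColor(i,cv2.COLOR_BGR2HSV)
m=((h[...,1]>60)&(h[...,2]>120)&(h[...,0]>5)&(h[...,0]<40)).astype(np.uint8);m[:,:300]=0;m[:,392:]=0;m[:180]=0;m[250:]=0
k=np.argwhere(m)[:,::-1].astype(np.float32);b=cv2.minAreaRect(k);print(b)
pad=proj("top",*b[0],10);print("pad",pad,np.linalg.norm((pad-piv)[:2])-381)
t=pad-piv;print("target dir",t[:2]/np.linalg.norm(t[:2]),"ang",np.degrees(np.arctan2(d[0],-d[1])),np.degrees(np.arctan2(t[0],-t[1])))
for n,u,v,z in(("can",442,232,122),("mic",413,181,28),("mouse",347,137,33)):print(n,proj("top",u,v,z))
for q in((181,260),(190,442),(452,426)):print(f(*q,14))
E
```

```text
len 295.5326797788475 dir [ 0.3 -1.   0. ] [526.9 458.  255. ] [610.  174.4 255. ]
piv [563.7 332.3 255. ] grip [631.2 104.5 258. ] 27.578170527995496 cam [652.5  38.6 259. ] 25.829991151724357 ptr 27.020561729536993
[ 0.3 -1.   0. ]
((343.3138427734375, 214.26553344726562), (50.408607482910156, 69.50907897949219), 85.2363510131836)
pad [534.  -40.8  10. ] -6.683153376521318
target dir [-0.1 -1. ] ang 16.337342294581678 -4.5598127821196375
can [ 481.5 -313.3  122. ]
mic [ 633.3 -253.    28. ]
mouse [768.9 -53.3  33. ]
[627.8 427.6  14. ]
[488.6 420.5  14. ]
[499.  220.6  14. ]
```

>>> {"fn": "move_arm", "kwargs": {
  "commands": [
    [[2.4, 3.6, 1], [0, 0, 5], 1],
    [[2.4, 3.6, 1], [0, 0, 5], 1],
    [[2.4, 3.6, 1], [0, 0, 5], 1],
    [[2.4, 3.6, 1], [0, 0, 5], 1],
    [[2.4, 3.6, 1], [0, 0, 5], 1],
    [[2.4, 3.6, 1], [0, 0, 5], 1],
    [[2.4, 3.6, 1], [0, 0, 5], 1],
    [[2.4, 3.6, 1], [0, 0, 5], 1],
    [[2.4, 3.6, 1], [0, 0, 5], 1],
    [[2.4, 3.6, 1], [0, 0, 5], 1]
  ]
}}

```text
t: 1.1
eef_pos: [383.5, -246.8, 315.0]
tcp_rot: [-3.142, -0.0, 1.107]
ft_force: [-0.1, -0.6, 0.2]
opening: 0.997
grip_force: 0.0
```

>>> {"fn": "move_arm", "kwargs": {
  "commands": [
    [[2.4, 3.6, 0], [0, 0, 5], 1],
    [[2.4, 3.6, 0], [0, 0, 5], 1],
    [[2.4, 3.6, 0], [0, 0, 5], 1],
    [[2.4, 3.6, 0], [0, 0, 5], 1],
    [[2.4, 3.6, 0], [0, 0, 5], 1],
    [[2.4, 3.6, 0], [0, 0, 5], 1],
    [[2.4, 3.6, 0], [0, 0, 5], 1],
    [[2.4, 3.6, 0], [0, 0, 5], 1],
    [[2.4, 3.2, 0], [0, 0, 3.4], 1],
    [[0, 0, 0], [0, 0, 0], 1]
  ]
}}

```text
t: 2.1
eef_pos: [600.5, 74.9, 313.5]
tcp_rot: [-3.141, -0.001, 1.866]
ft_force: [0.1, -0.2, 0.6]
opening: 1.0
grip_force: 0.0
```

```bash
python3 - <<'E'
from h import *
np.set_printoptions(precision=4,suppress=True)
s=state();print(s["t"],s["eef_pos"],s["tcp_rot"],s["joints"]);np.save("w1.npy",camera_info("wrist"),allow_pickle=True)
cv2.imwrite("pics/w1.png",read_camera("wrist"))
E
```

```text
2.1 [600.5132  74.917  313.4725] [-3.1409 -0.0009  1.8662] [ 0.0147  0.3825  1.4703  0.0007  1.2897 -0.2808]
```

View pics/w1.png

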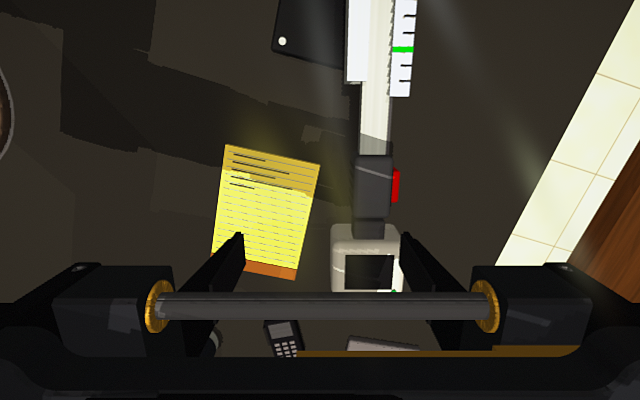

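The wrist view shows the grip block spanning about (357,155) to (385,219), with the red button on its right at (395,186). The boom is nearly vertical in the image and the green mark is at (403,49).

```bash
python3 - <<'E'
from h import *
c=np.load("w1.npy",allow_pickle=True).item()
for q in((357,155,258),(391,155,258),(354,219,258),(385,219,258),(395,186,252),(366,262,259),(391,49,255),(412,49,255),(346,84,255),(409,97,255)):print(q,proj("wrist",*q,c)[:2].round(1))
g=cv2.imread("pics/w1.png")[140:240,330:420]
cv2.imwrite("pics/w1c.png",cv2.resize(g,None,fx=6,fy=6,interpolation=cv2.INTER_CUBIC))
E
```

```text
(357, 155, 258) [610.9 129.8]
(391, 155, 258) [634.9 137.1]
(354, 219, 258) [624.9  81.3]
(385, 219, 258) [648.3  88.5]
(395, 186, 252) [648.1 114.8]
(366, 262, 259) [646.2  48.9]
(391, 49, 255) [610.1 204.3]
(412, 49, 255) [623.8 208.5]
(346, 84, 255) [587.9 174.3]
(409, 97, 255) [633.3 179.1]
```

View pics/w1c.png

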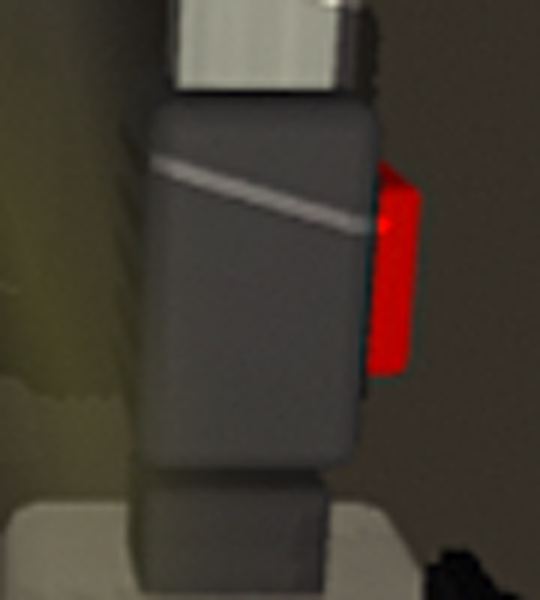

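>>> {"fn": "move_arm", "kwargs": {
  "commands": [
    [[1.5, 1.6, 0], [0, 0, 0], 1],
    [[1.5, 1.6, 0], [0, 0, 0], 1],
    [[0, 0, -2], [0, 0, 0], 1],
    [[0, 0, -2], [0, 0, 0], 1],
    [[0, 0, -2], [0, 0, 0], 1],
    [[0, 0, -2], [0, 0, 0], 1],
    [[0, 0, -1.2], [0, 0, 0], 1],
    [[0, 0, 0], [0, 0, 0], 1],
    [[0, 0, 0], [0, 0, 0], 1]
  ]
}}

```text
t: 3.05
eef_pos: [629.1, 103.1, 223.4]
tcp_rot: [3.141, 0.0, 1.86]
ft_force: [-0.1, -0.9, 0.4]
opening: 1.001
grip_force: 0.0
```

```bash
python3 - <<'E'
from h import *
s=state();print(s["t"],s["eef_pos"],s["tcp_rot"],s["ft_force"]);
cv2.imwrite("pics/w2.png",read_camera("wrist"))
E
```

```text
3.05 [629.13808213 103.13846155 223.37814368] [3.14093455e+00 1.99206162e-04 1.86027075e+00] [-0.12824473 -0.87366802  0.36602444]
```

View pics/w2.png

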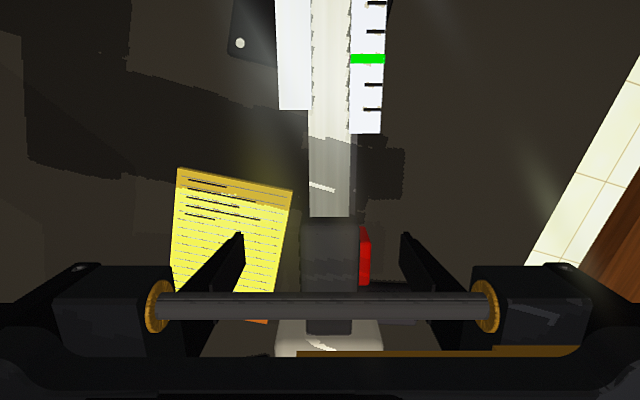

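The open fingers straddle the grip. The button (365,255) faces the right finger, so I'll close.

>>> {"fn": "move_arm", "kwargs": {
  "commands": [
    [[0.1, 0.3, -0.2], [0, 0, 0], 1],
    [[0, 0, 0], [0, 0, 0], 0.3],
    [[0, 0, 0], [0, 0, 0], 0.2],
    [[0, 0, 0], [0, 0, 0], 0],
    [[0, 0, 0], [0, 0, 0], 0],
    [[0, 0, 0], [0, 0, 0], 0],
    [[0, 0, 0], [0, 0, 0], 0],
    [[0, 0, 0], [0, 0, 0], 0],
    [[0, 0, 0], [0, 0, 0], 0],
    [[0, 0, 0], [0, 0, 0], 0]
  ]
}}

```text
t: 4.1
eef_pos: [630.0, 106.5, 220.7]
tcp_rot: [3.142, 0.0, 1.861]
ft_force: [1.3, -1.3, 0.2]
opening: 0.32
grip_force: 30.0
```

>>> {"fn": "move_arm", "kwargs": {
  "commands": [
    [[0.1, -0.3, 0], [0, 0, 0], 0],
    [[0.2, -0.7, 0], [0, 0, 0], 0],
    [[0.3, -1.0, 0], [0, 0, 0], 0],
    [[0.3, -1.0, 0], [0, 0, 0], 0],
    [[0.3, -1.0, 0], [0, 0, 0], 0],
    [[0.3, -1.0, 0], [0, 0, 0], 0],
    [[0.3, -1.0, 0], [0, 0, 0], 0],
    [[0.2, -0.7, 0], [0, 0, 0], 0],
    [[0, 0, 0], [0, 0, 0], 0],
    [[0, 0, 0], [0, 0, 0], 0]
  ]
}}

```text
t: 5.1
eef_pos: [650.1, 39.3, 220.6]
tcp_rot: [3.141, 0.0, 1.861]
ft_force: [0.6, -1.4, 0.5]
opening: 0.318
grip_force: 29.9
```

```bash
python3 - <<'E'
from h import *
s=state();print(s["t"],s["eef_pos"],s["tcp_rot"],s["ft_force"]);
np.save("w3.npy",camera_info("wrist"),allow_pickle=True)
a=read_camera("wrist")
b=read_camera("top");cv2.imwrite("pics/t3.png",b)
a=a[:300,200:500];b=cv2.resize(b[140:240,140:240],(500,500),interpolation=cv2.INTER_CUBIC)
cv2.imwrite("pics/w3.png",np.hstack([cv2.copyMakeBorder(a,0,200,0,0,0),b]))
E
```

```text
5.1 [650.07014016  39.27908575 220.62957879] [3.14145825e+00 2.30847179e-04 1.86057032e+00] [ 0.64469243 -1.35868864  0.47462539]
```

View pics/w3.png

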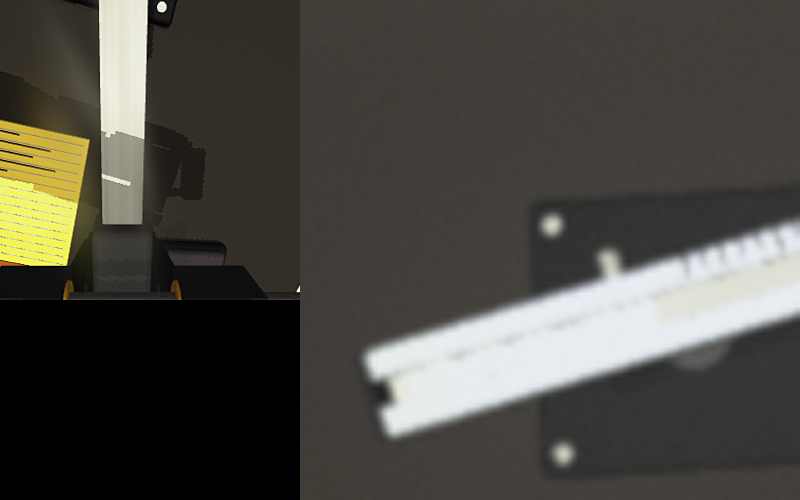

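The bar has drawn out with the grip, and the channel rear hasn't moved. Next I'll locate the pointer and green mark by colour in the top picture.

```bash
python3 - <<'E'
from h import *
d=np.array([.2842,-.9588])
for f in("top0","t3"):
    h=cv2.cvtColor(cv2.imread(f"pics/{f}.png"),cv2.COLOR_BGR2HSV)
    P={}
    for n,lo,hi in(("or",5,18),("gr",40,80)):
        m=(h[...,0]>=lo)&(h[...,0]<=hi)&(h[...,1]>70)&(h[...,2]>90);m[:,:190]=0;m[:,272:]=0;m[:160]=0;m[240:]=0
        w=(h[...,1]*m).astype(float);v,u=np.mgrid[:400,:640];print(f,n,m.sum())
        if m.sum():P[n]=proj("top",(u*w).sum()/w.sum(),(v*w).sum()/w.sum(),255)[:2]
    print(P,{k:(p-[563.7,332.3])@d for k,p in P.items()})
E
python3 - <<'E'
import cv2
b=cv2.imread("pics/t3.png")[150:220,200:340];cv2.imwrite("pics/t3c.png",cv2.resize(b,None,fx=5.5,fy=5.5,interpolation=cv2.INTER_CUBIC))
E
```

```text
top0 or 15
top0 gr 5
{'or': array([586.85684679, 266.42924384]), 'gr': array([622.63203661, 206.35143563])} {'or': np.float64(69.73805686143778), 'gr': np.float64(137.50796832224933)}
t3 or 13
t3 gr 1
{'or': array([606.24618797, 198.9167188 ]), 'gr': array([619.98201772, 205.30197334])} {'or': np.float64(139.979516637036), 'gr': np.float64(137.76105739269883)}
```

View pics/t3c.png

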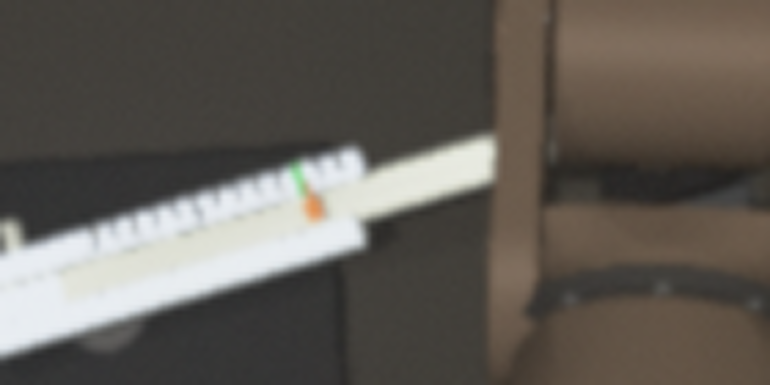

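The pointer is about 2 mm beyond the green mark (slide ≈ 0.102). The green mark's position also puts the pivot about 7 mm further back than I first estimated. I'll swing by -20.6° on a 310 mm radius.

>>> {"fn": "move_arm", "kwargs": {
  "commands": [
    [[-1.15, -0.06, 0], [0, 0, -2.06], 0],
    [[-1.08, -0.26, 0], [0, 0, -2.06], 0],
    [[-1.09, -0.21, 0], [0, 0, -2.06], 0],
    [[-1.1, -0.18, 0], [0, 0, -2.06], 0],
    [[-1.11, -0.14, 0], [0, 0, -2.06], 0],
    [[-1.11, -0.1, 0], [0, 0, -2.06], 0],
    [[-1.11, -0.06, 0], [0, 0, -2.06], 0],
    [[-1.12, -0.02, 0], [0, 0, -2.06], 0],
    [[-1.11, 0.02, 0], [0, 0, -2.06], 0],
    [[-1.11, 0.06, 0], [0, 0, -2.06], 0]
  ]
}}

```text
t: 6.2
eef_pos: [538.6, 30.5, 220.7]
tcp_rot: [3.141, -0.0, 1.5]
ft_force: [1.2, 1.0, -1.1]
opening: 0.318
grip_force: 30.0
```

>>> {"fn": "move_arm", "kwargs": {
  "commands": [
    [[0, 0, 0], [0, 0, 0], 0],
    [[0, 0, 0], [0, 0, 0], 0],
    [[0, 0, 0], [0, 0, 0], 0]
  ]
}}

```text
t: 6.5
eef_pos: [539.5, 30.2, 220.6]
tcp_rot: [3.141, -0.0, 1.503]
ft_force: [-0.0, 0.3, -1.5]
opening: 0.318
grip_force: 30.0
```

```bash
python3 - <<'E'
from h import *
s=state();print(s["t"],s["eef_pos"],s["tcp_rot"],s["ft_force"],s["opening"])
t=read_camera("top");c=read_camera("scene");cv2.imwrite("pics/t4.png",t);cv2.imwrite("pics/s4.png",c)
a=cv2.resize(t[140:250,140:300],(800,550),interpolation=cv2.INTER_CUBIC)[150:420]
b=cv2.resize(c[150:250,260:500],(800,333),interpolation=cv2.INTER_CUBIC)
cv2.imwrite("pics/v4.png",cv2.resize(np.vstack([a,b]),None,fx=.97,fy=.97))
E
```

```text
6.5 [539.4843206   30.23257409 220.64479017] [ 3.14147145e+00 -7.05944647e-05  1.50257451e+00] [-0.00299378  0.33391639 -1.49223746] 0.317628744754506
```

View pics/v4.png

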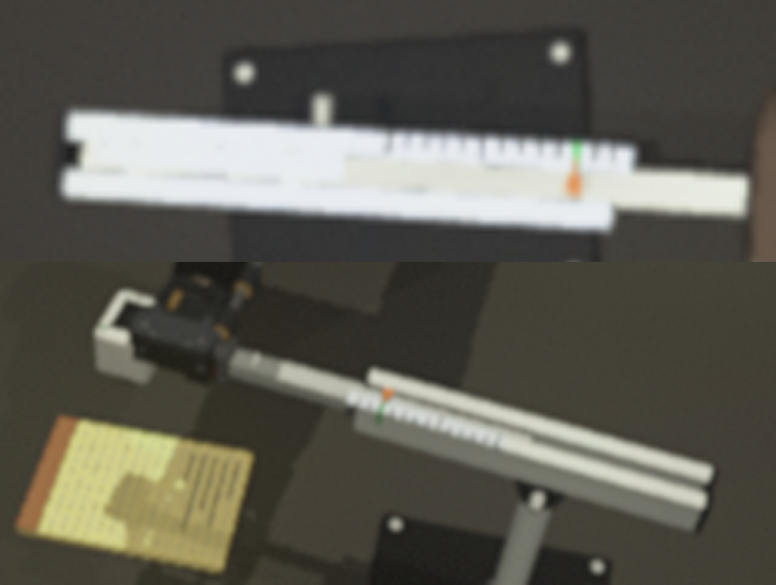

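The pointer now stands within about 1 mm of the green mark: in the top view the pointer is at (574,185) and the mark at (577,150). The lens works out at (535,-41) against the pad centre at (534,-41). The button is in (opening 0.318, about 30 mm), so I'll hand in.

```bash
python3 -c "
from cell import *
print(abs(state()['qvel']).max());print(env.job_done())"
```

```text
0.0028143406192315716
the job is handed in; nothing more can be done
None
```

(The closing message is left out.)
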